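Right the tipped bottle and hold the warmer's boost dial

ROBOT

A 6-joint arm with a two-finger parallel gripper is mounted at the origin on the work surface. World frame = base frame: x ahead of the robot, y to its left, z up, the work surface at z = 0. Lengths are in m, angles in rad, forces in N, time in s.
With the tool pointing down it reaches from about 0.225 to 0.875 m from the base axis. Payload 3.4 kg.
Tool frame: the origin (TCP) lies on the centre line of the jaws, within the pads' length; the fingertips stand 17 mm ahead of it and the grasp point (between the pads) lies 2 mm behind it; z points along the fingers, y is the line along which they close (so a half turn about z gives the same grasp; the last joint's range is limited). The gripper opens to 85 mm and grips with 20 to 120 N. Pads are 22 mm wide; open, the fingers measure 114 mm over their backs; the gripper's body (76 mm by 85 mm) begins 54 mm behind the grasp point. The pads swing forward as they close: fully open they stand 13 mm farther back than shut.
Start: joints at [-1.317, 0.276, 1.505, -0, 1.361, -0.121], TCP at [0.211, -0.535, 0.248] pointing down, gripper open.
Joint ranges: [-2.89, 2.89], [-0.75, 2.08], [0.22, 2.7], [-1.18, 4.32], [0.11, 2.71], [-2.7, 2.7]. Speed limits (rad/s): [2.57, 2.57, 3.14, 3.14, 3.14, 3.14].

INTERFACE

Orientations are given as a unit quaternion [w, x, y, z].
In Python, from rig import manip gives the robot as it stands.
- The arm moves only by the tool move_arm, never from a script. Its argument "steps" is one flat list of numbers, 7 for each row, row after row: the turn, a rotation vector about the world's x, y, z normalised to -1 to 1, where 1 is 360 degrees, then the shift along the world's x, y, z normalised to -1 to 1, where 1 is 1 m, then the opening, from -1 (shut) to 1 (fully open). A call has exactly 10 rows; each row is the pose to reach, as a shift and turn from the pose commanded when the call began, turning the shorter way round; what a row does not reach only later rows make up. A row lasts 1/10 s, in which the tool goes at most 50 mm and 8.59 degrees, less where a joint would pass 70% of its speed; a pose out of reach is approached as far as the arm can. A call with a number of a shift or a turn outside -1 to 1 is refused whole. A call with a gripper value outside its range is refused whole. The fingers move at their own pace and stop on an object; "squeeze" is the grip in N (left out, the last holds). Time passes only in rows, so rows that repeat a pose let the fingers close, or fill a call up. It gives the time, the measured TCP pose, the force, the opening and the grip force at its end, in the units of the state.
- manip.get_state(): the state, without advancing time (a new reading comes with each control period).
- manip.get_image(name): name is "scene" or "top" or "wrist"; returns a dict with "pixels" (480x640x3 uint8, blue, green, red), "fx", "fy", "cx", "cy" (pixels), "R" (3x3) and "t" (3): a world point X has camera coordinates R X + t. Camera axes: x right, y down, z forward; pixel columns grow to the right and rows downward; lengths in m; the calibration is good to about 2 mm. A picture is of the moment at which its call begins. There is no depth.
- manip.sign_off(): hands the job in; it is judged then, once.
The state is a dict: "clock": time; "qpos": joint angles; "qd": joint speeds; "effort": joint torques, N m; "position": TCP position; "ee_rot": TCP orientation; "contact_force": force on the tool from outside, world axes, zero at the start; "moment": the same for the moment, N m; "width": finger opening in m; "gripper_force": force on a finger pad.
Only numpy, scipy, OpenCV 4.12 (cv2) and the standard library are available. Lean on these libraries where they do the work, as an engineer would, in place of code of your own. Each camera call takes 0.05 s, during which the arm holds its last target. There are 200 camera calls.

TASK

On the bottle warmer, first stand the tipped bottle upright on the tray between the two short jars and let go of it, leaving the jars and everything else where they are. Then press the spring-return dial's paddle down past its first two clicks to the third of its four clicks, and keep it there: the dial springs back if released, so finish while still holding the paddle at the third click.

Things in the scene. Friction and masses are not known exactly. Their poses are not given: they have to be found in the camera images.
- warmer: Fixed bottle warmer, long along y. Origin at table height. Metal tray floor 30 mm up, y -149 to 189, x -79 to 79 mm, lip 8 mm high all round. Steel control box y -250 to -150, x -75 to 75 mm, 120 mm high. On its -y side a black dial turns about an axis along x at y -288, z 100 mm; its paddle points to -y. Behind it (x -26 to -20) a fixed disc, radius 45 mm, with off mark and 4 click marks.
- bottle: The tipped bottle: clear glass, steel cap, 120 mm long. Body 48 mm diameter for the first 80 mm from the base, then a shoulder to a 28 mm neck and 32 mm cap. Origin at the centre of its base, z axis from base to cap. It starts lying on the tray roughly along the warmer's y, cap to +y (away from the dial). 0.15 to 0.3 kg.
- jar_a: Short jar standing at the tray's +y end, beyond the bottle's cap: 56 mm diameter, 55 mm high, glass with steel lid, loose. Origin at the centre of its underside. Stays where it is.
- jar_b: Short jar, the same as the other, standing at the tray's -y end by the control box, next to the bottle's base. Stays where it is.
- tin: Recipe tin on the counter, 104 by 134 mm, 77 mm high, loose. Origin at the centre of its underside. Leave alone.
- crock: Steel utensil crock on the counter, 100 mm diameter, 140 mm high (utensils to 300 mm), loose. Origin at the centre of its underside. Leave alone.
- paddle: The dial's paddle, a black plastic bar 30 mm wide (along its x) and 8 mm thick (along its z), running along its own -y from the dial to a 12 mm thick round end bar at 102 mm from the axis. Origin on the dial's axis.
- press (a point): Point on the paddle's upper face, 85 mm from the dial's axis, on the paddle's middle line: the place to press. It starts about 147 mm above the table and moves down on an arc as the dial turns.
- dial (a joint): Dial angle, rad. 0 = off, paddle 0.52 above level; grows as the paddle is pressed down. Clicks at 0.26, 0.52, 0.78 (the third: paddle 0.26 below level) and 1.04; stop at 1.15. A spring returns it to 0 from every click when let go. At the press point it takes 4 to 6 N near off and 5 to 8 N around the third click; the force steps up by about 2 N on leaving each click.
Not all that is in view belongs to the job. What is shaped like the jar_a but blue is not meant.

How it is judged:
By the outcome, as a careful person would: the job done as asked, in the order asked, and still so for the second after the job is handed in, while the arm keeps its last pose, push and grip.
It also fails if it takes over 51 s, if anything falls off the work surface, if the arm or the gripper's body presses on something with over 40 N, if the wrist force passes 120 N, or if a joint passes its speed limit or range.

## Working session

There is one attempt and no reset: what is moved stays moved. The work goes in short steps, Python scripts to look and compute and a tool call to move; the robot and the scene stay as the last step left them, time stands still between calls to the robot, and variables do not carry over. Pictures are saved under pics/ and viewed, at most 10 in all, crops included, and the job is handed in when it is done.

Besides the shell and the picture viewer there is one more tool, called after "Request:" as a command line: name --argument value ..., lists and objects as JSON in quotes. move_arm: Moves the arm, as the interface text tells. Scaled input: -1 to 1 covers 1 m each way for a shift and 360 degrees each way for a turn. Its arguments: {"type":"object","properties":{"steps":{"type":"array"},"squeeze":{"type":"number"}},"required":["steps"]}

```bash
mkdir -p pics; cat > h.py <<'E'
import numpy as np, cv2, json
from rig import manip
def snap(n,f):
    im=manip.get_image(n); cv2.imwrite(f'pics/{f}.png',im['pixels'])
    np.savez(f'pics/{f}.npz',**{k:np.array(im[k]) for k in('fx','fy','cx','cy','R','t')}); return im
def ray(f,u,v):
    d=np.load(f'pics/{f}.npz'); R=d['R'];c=-R.T@d['t']
    r=R.T@np.array([(u-d['cx'])/d['fx'],(v-d['cy'])/d['fy'],1]); return c,r/np.linalg.norm(r)
def atz(f,u,v,z):
    c,r=ray(f,u,v); return c+r*(z-c[2])/r[2]
def tri(a,b):
    A=np.zeros((3,3));B=np.zeros(3)
    for c,r in(a,b):
        P=np.eye(3)-np.outer(r,r);A+=P;B+=P@c
    return np.linalg.solve(A,B)
def proj(f,X):
    d=np.load(f'pics/{f}.npz');p=d['R']@np.array(X)+d['t'];return [round(float(d['fx']*p[0]/p[2]+d['cx'])),round(float(d['fy']*p[1]/p[2]+d['cy']))]
E
python3 - <<'E'
from h import *
for n in('scene','top'):
    snap(n,n+'0'); d=np.load(f'pics/{n}0.npz'); print(n,-d['R'].T@d['t'],d['R'][2])
print(manip.get_state())
E
```

```text
scene [1.12674788 0.98240394 1.07234821] [-0.42167735 -0.66076738 -0.62094661]
top [ 0.1896779  -0.03405188  1.5636276 ] [ 2.05778144e-01  4.37072709e-04 -9.78598572e-01]
{'clock': 0.1, 'qpos': array([-1.31700926e+00,  2.76500771e-01,  1.50599721e+00,  3.25328779e-05,
        1.36073456e+00, -1.21004908e-01]), 'qd': array([-0.00098718, -0.00270174, -0.00392913,  0.00089874,  0.00026238,
        0.0004395 ]), 'effort': array([ 1.02186030e-03, -4.17701375e+01, -2.46403706e+01, -1.16959186e-04,
        5.85603542e-03,  5.32456212e-06]), 'position': array([ 0.21038383, -0.53464398,  0.24754759]), 'ee_rot': array([-8.19192388e-04,  9.82493000e-01,  1.86297699e-01, -3.85259135e-05]), 'contact_force': array([ 0.93196812, -0.80112876,  1.05131579]), 'moment': array([ 0.00572059, -0.02907738, -0.0223891 ]), 'gripper_force': 0.0, 'width': 0.08538667954458512}
```

View pics/scene0.png

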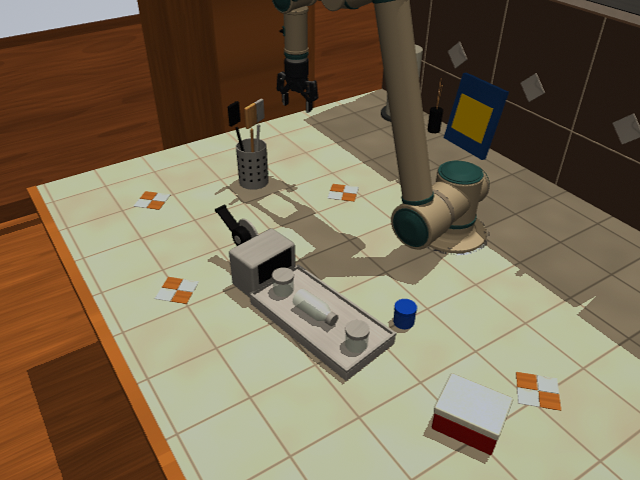

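View pics/top0.png

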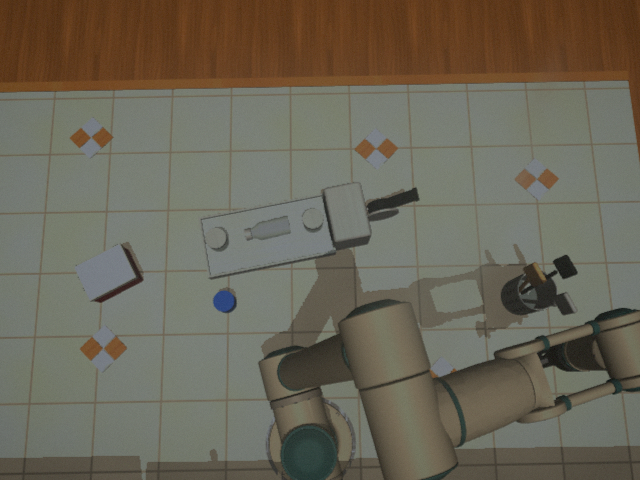

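The top view shows the bottle at (267,230), cap toward the left. jar_a is at (215,238), jar_b at (313,218), and the paddle's end is at (416,195). The blue decoy jar is at (224,301), the tin at (108,272) and the crock at (525,293). For "bottle" the only candidate is the clear one lying on the tray. Next I'll take one close crop.

```bash
python3 - <<'E'
import cv2,numpy as np
a=cv2.imread('pics/top0.png')[175:290,195:425]; a=cv2.resize(a,None,fx=3.4,fy=3.4,interpolation=cv2.INTER_CUBIC)
cv2.imwrite('pics/ctop.png',a)
b=cv2.imread('pics/scene0.png')[195:385,205:405]; b=cv2.resize(b,None,fx=3,fy=3,interpolation=cv2.INTER_CUBIC)
cv2.imwrite('pics/cscene.png',b)
E
```

```text
(no output)
```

View pics/ctop.png

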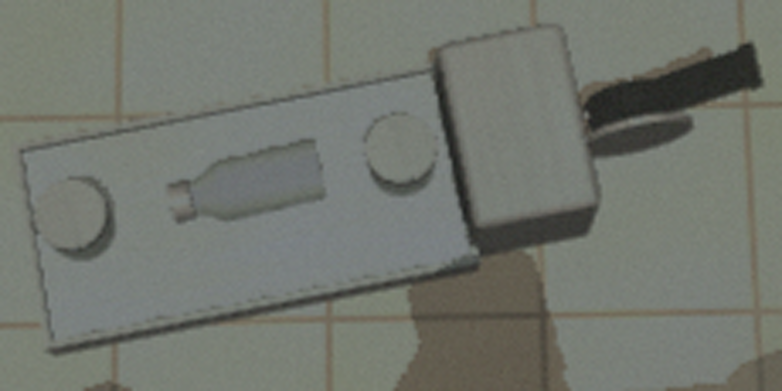

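View pics/cscene.png

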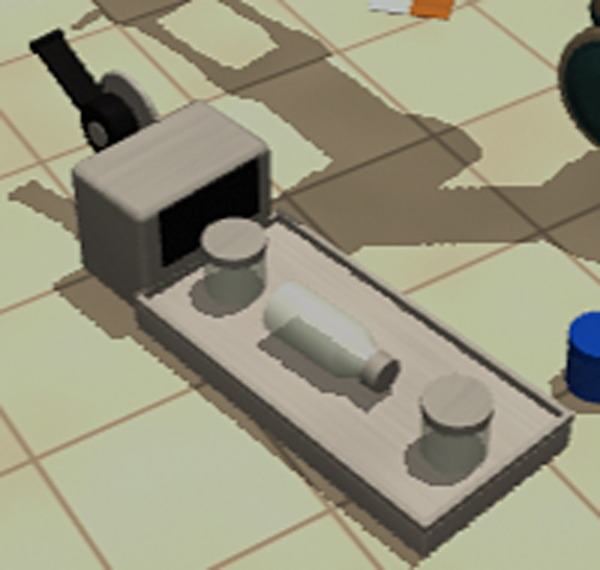

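```bash
python3 - <<'E'
from h import *
T=lambda u,v:(u/3.4+195-.35,v/3.4+175-.35)
S=lambda u,v:(u/3+205-.33,v/3+195-.33)
p=lambda n,x:print(n,np.round(x,4))
C=[atz('top0',*T(*q),.038) for q in((22,150),(437,68),(477,262),(50,344))]
for c in C:p('corner',c)
for i in range(4): print(np.linalg.norm(C[i]-C[i-1]))
cs=[atz('scene0',*S(*q),.038) for q in((425,530),(573,418),(282,213),(140,300))]
for c in cs:p('scene corner',c)
for n,t,z in(('base',(322,170),.054),('cap',(175,203),.054),('shoulder',(222,191),.054),('jarA',(75,213),.085),('jarB',(400,148),.085),('box',(440,48),.12),('box',(563,27),.12),('box',(598,205),.12),('box',(477,222),.12)):
    p(n,atz('top0',*T(*t),z))
for n,t,z in(('jarA',(457,400),.085),('jarB',(234,241),.085),('capend c',(384,373),.054),('base c',(281,306),.054)):p('s '+n,atz('scene0',*S(*t),z))
e=tri(ray('top0',*T(757,64)),ray('scene0',*S(48,40))); p('paddle end',e)
E
```

```text
corner [0.5879 0.2901 0.038 ]
corner [ 0.6498 -0.0442  0.038 ]
corner [ 0.4893 -0.0727  0.038 ]
corner [0.4301 0.2644 0.038 ]
0.15989641111178002
0.3399800849217238
0.1630254215802702
0.34221202270975387
scene corner [0.5961 0.3001 0.038 ]
scene corner [0.4316 0.2712 0.038 ]
scene corner [ 0.4932 -0.0684  0.038 ]
scene corner [ 0.6561 -0.036   0.038 ]
base [0.5627 0.0486 0.054 ]
cap [0.5382 0.1649 0.054 ]
shoulder [0.5472 0.1278 0.054 ]
jarA [0.5246 0.238  0.085 ]
jarB [ 0.5715 -0.0138  0.085 ]
box [ 0.641  -0.0462  0.12  ]
box [ 0.6559 -0.1411  0.12  ]
box [ 0.5152 -0.1629  0.12  ]
box [ 0.5038 -0.0714  0.12  ]
s jarA [0.5261 0.2408 0.085 ]
s jarB [ 0.5757 -0.0114  0.085 ]
s capend c [0.539  0.1617 0.054 ]
s base c [0.5673 0.0502 0.054 ]
paddle end [ 0.6133 -0.2825  0.1492]
```

```bash
cat >> h.py <<'E'
from scipy.spatial.transform import Rotation as Ro
PSI=13.1
def tool(theta,psi=PSI): # tool y along azimuth psi, tool z tipped from down toward +b by theta deg
    a=np.radians(psi);u=np.array([np.cos(a),np.sin(a),0])
    x=np.cross(u,[0,0,-1.]); R0=np.column_stack([x,u,[0,0,-1]])
    return Ro.from_rotvec(u*np.radians(theta))*Ro.from_matrix(R0)
def cur():
    s=manip.get_state();q=s['ee_rot'];return s,Ro.from_quat([q[1],q[2],q[3],q[0]]),np.array(s['position'])
def delta(p,R):
    s,Rc,pc=cur();return np.round((R*Rc.inv()).as_rotvec()/(2*np.pi),4),np.round(np.array(p)-pc,4)
E
python3 - <<'E'
from h import *
print(delta([.534,.181,.25],tool(-35)))
print(delta([.534,.181,.25],tool(0)))
E
```

```text
(array([-0.0938,  0.0489,  0.2192]), array([0.3236, 0.7156, 0.0025]))
(array([-2.000e-04, -2.000e-04,  2.267e-01]), array([0.3236, 0.7156, 0.0025]))
```

Request:
move_arm --steps '[0,0,0.02,0.015,0.04,0.02,1,0,0,0.04,0.035,0.08,0.03,1,0,0,0.06,0.055,0.12,0.04,1,0,0,0.08,0.075,0.165,0.04,1,0,0,0.1,0.095,0.21,0.04,1,0,0,0.12,0.115,0.255,0.04,1,0,0,0.14,0.135,0.3,0.04,1,0,0,0.16,0.155,0.345,0.04,1,0,0,0.18,0.175,0.39,0.04,1,0,0,0.2,0.195,0.435,0.04,1]'

```text
clock: 1.1
position: [0.4057, -0.0981, 0.2882]
ee_rot: [0.0, 0.684, 0.73, 0.0]
contact_force: [0.5, -0.4, 0.0]
width: 0.0855
gripper_force: 0.0
```

```bash
python3 - <<'E'
from h import *
s,_,p=cur();print(s['clock'],p,s['qpos'],s['contact_force'])
print(delta([.534,.181,.21],tool(-35)))
E
```

```text
1.1 [ 0.40565033 -0.09813092  0.28822001] [-4.04386317e-01  1.05276223e-02  1.73020226e+00 -3.23144363e-05
  1.40059419e+00 -4.69880336e-01] [ 0.51869023 -0.44036065  0.02295633]
(array([-0.0963, -0.0142,  0.0251]), array([ 0.1283,  0.2791, -0.0782]))
```

Request:
move_arm --steps '[-0.0096,-0.0014,0.0025,0.015,0.03,0,1,-0.0193,-0.0028,0.005,0.03,0.06,0,1,-0.029,-0.0043,0.0075,0.045,0.09,-0.01,1,-0.0385,-0.0057,0.01,0.06,0.125,-0.02,1,-0.048,-0.0071,0.0125,0.075,0.16,-0.03,1,-0.058,-0.0085,0.015,0.09,0.195,-0.04,1,-0.0675,-0.01,0.0176,0.1,0.225,-0.05,1,-0.077,-0.0114,0.02,0.115,0.255,-0.06,1,-0.0963,-0.0142,0.0251,0.128,0.279,-0.078,1,-0.0963,-0.0142,0.0251,0.128,0.279,-0.078,1]'

```text
clock: 2.1
position: [0.5329, 0.184, 0.2032]
ee_rot: [0.234, 0.591, 0.748, -0.19]
contact_force: [-0.4, -0.7, 0.0]
width: 0.0856
gripper_force: 0.0
```

```bash
python3 - <<'E'
from h import *
s,_,p=cur();print(s['clock'],p,s['qpos'],s['contact_force'])
print(delta([.534,.181,.21],tool(-35)))
im=snap('wrist','w1')
for n,X in dict(base=(.565,.0495,.054),cap=(.5385,.1633,.054),g=(.55,.114,.054),jA=(.525,.239,.085),jB=(.5735,-.0125,.085)).items(): print(n,proj('w1',X))
E
```

```text
2.1 [0.53286167 0.18403214 0.20322429] [ 0.54657135  0.41486571  1.57185819 -0.58436121  1.40705508  0.48570838] [-0.36628712 -0.71026282  0.00657535]
(array([ 0.0004, -0.001 , -0.0005]), array([ 0.0011, -0.003 ,  0.0068]))
base [317, 248]
cap [318, 127]
g [317, 189]
jA [329, 13]
jB [309, 320]
```

View pics/w1.png

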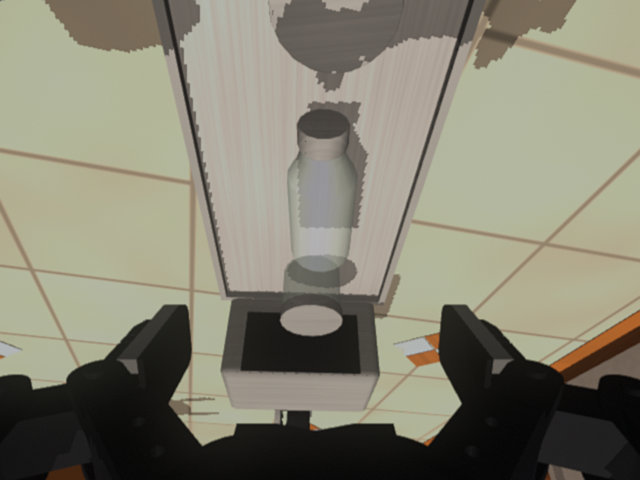

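The wrist view shows the bottle's cap at (323,126), its base near (321,250), jar_b's lid at (311,320) and jar_a at (337,15). The bottle sits about 4 px to the right of where I predicted.

```bash
python3 - <<'E'
from h import *
c=atz('w1',323,126,.054);b=atz('w1',321.5,249,.054);print(c,b,np.linalg.norm(c-b))
ax=(c-b)/np.linalg.norm(c-b);psi=np.degrees(np.arctan2(-ax[0],ax[1]));print('psi',psi)
g=b+.066*ax;g[2]=.058
R=tool(-35,psi);d=R.as_matrix()[:,2]
print('pre',delta(g-.09*d,R)); print('grasp',delta(g+.002*d,R),g+.002*d)
E
```

```text
[0.54132884 0.16463856 0.054     ] [0.56912191 0.0496783  0.054     ] 0.11827221330916811
psi 13.591178295717796
pre (array([ 0.0004, -0.0008,  0.0014]), array([ 0.0089, -0.0175, -0.0742]))
grasp (array([ 0.0004, -0.0008,  0.0014]), array([ 0.0213, -0.0688, -0.1496])) [0.55388198 0.11271509 0.0563617 ]
```

Request:
move_arm --steps '[0.0004,-0.0008,0.0014,0.003,-0.006,-0.025,1,0.0004,-0.0008,0.0014,0.006,-0.012,-0.05,1,0.0004,-0.0008,0.0014,0.009,-0.0175,-0.074,1,0.0004,-0.0008,0.0014,0.0115,-0.028,-0.089,1,0.0004,-0.0008,0.0014,0.014,-0.038,-0.104,1,0.0004,-0.0008,0.0014,0.0165,-0.048,-0.119,1,0.0004,-0.0008,0.0014,0.019,-0.058,-0.134,1,0.0004,-0.0008,0.0014,0.0213,-0.0688,-0.1496,1,0.0004,-0.0008,0.0014,0.0213,-0.0688,-0.1496,1,0.0004,-0.0008,0.0014,0.0213,-0.0688,-0.1496,1]'

```text
clock: 3.15
position: [0.5549, 0.1092, 0.0618]
ee_rot: [0.238, 0.593, 0.747, -0.183]
contact_force: [0.4, 0.8, 0.6]
width: 0.0852
gripper_force: 0.0
```

```bash
python3 - <<'E'
from h import *
s,_,p=cur();print(s['clock'],p,s['contact_force'],s['qpos'])
print(delta([.5539,.1127,.0564],tool(-35,13.6)))
E
```

```text
3.15 [0.55490828 0.1091564  0.06178394] [0.42323266 0.80854578 0.56612984] [ 0.4197411   0.53361066  1.79096297 -0.70210588  1.06072231  0.62053563]
(array([-0.0006,  0.0013,  0.001 ]), array([-0.001 ,  0.0035, -0.0054]))
```

Request:
move_arm --steps '[0,0.001,0.001,-0.001,0.0035,-0.005,1,0,0.001,0.001,-0.001,0.0035,-0.005,1,0,0.001,0.001,-0.001,0.0035,-0.005,-1,0,0.001,0.001,-0.001,0.0035,-0.005,-1,0,0.001,0.001,-0.001,0.0035,-0.005,-1,0,0.001,0.001,-0.001,0.0035,-0.005,-1,0,0.001,0.001,-0.001,0.0035,-0.005,-1,0,0.001,0.001,-0.001,0.0035,-0.005,-1,0,0.001,0.001,-0.001,0.0035,-0.005,-1,0,0.001,0.001,-0.001,0.0035,-0.005,-1]' --squeeze 40

```text
clock: 4.15
position: [0.5539, 0.1138, 0.0562]
ee_rot: [0.236, 0.59, 0.75, -0.184]
contact_force: [-1.2, 3.0, 7.2]
width: 0.0471
gripper_force: 41.0
```

```bash
python3 - <<'E'
from h import *
s,R,p=cur();print(s['clock'],p,s['contact_force'],s['width'],s['gripper_force'],R.as_matrix())
E
```

```text
4.15 [0.55386965 0.11383498 0.05616502] [-1.1871752   2.99260553  7.17839071] 0.047128194458543445 40.97935438156128 [[-0.19322091  0.97147453  0.13748789]
 [ 0.79763661  0.23713063 -0.5545673 ]
 [-0.5713506   0.00251138 -0.82070225]]
```

Request:
move_arm --steps '[0,0,0,0,0,0.01,-1,0,0,0,0,0,0.035,-1,0,0,0,-0.002,0,0.07,-1,0.0194,0.0047,0,-0.004,-0.002,0.105,-1,0.0389,0.0095,0,-0.004,-0.002,0.13,-1,0.0583,0.0142,0,-0.004,-0.002,0.14,-1,0.0777,0.019,0,-0.004,-0.002,0.14,-1,0.0972,0.0237,0,-0.004,-0.002,0.14,-1,0.1166,0.0285,0,-0.004,-0.002,0.14,-1,0.136,0.0332,0,-0.004,-0.002,0.14,-1]'

```text
clock: 5.15
position: [0.5498, 0.111, 0.1967]
ee_rot: [-0.107, 0.612, 0.779, 0.086]
contact_force: [0.1, 0.1, -2.4]
width: 0.0466
gripper_force: 41.3
```

```bash
python3 - <<'E'
from h import *
s,R,p=cur();print(s['clock'],p,s['contact_force'],s['width'],s['gripper_force'],s['qpos'])
print(delta([.55,.112,.196],tool(55,13.6)))
E
```

```text
5.15 [0.54979758 0.11104463 0.19668143] [ 0.11060369  0.07625011 -2.41101631] 0.046607617129330696 41.28981292247772 [-0.08853443  0.31361047  1.61673009  0.27095415  1.30827794 -0.41082537]
(array([0.1058, 0.0261, 0.    ]), array([ 0.0002,  0.001 , -0.0007]))
```

Request:
move_arm --steps '[0.0178,0.0044,0,0,0,0,-1,0.0356,0.0087,0,0,0,0,-1,0.0535,0.0131,0,0,0,0,-1,0.0713,0.0174,0,0,0,0,-1,0.0891,0.0218,0,0,0,0,-1,0.1069,0.0261,0,0,0,-0.02,-1,0.1069,0.0261,0,0,0,-0.04,-1,0.1069,0.0261,0,0,0,-0.06,-1,0.1069,0.0261,0,0,0,-0.08,-1,0.1069,0.0261,0,0,0,-0.08,-1]'

```text
clock: 6.15
position: [0.5488, 0.1118, 0.1134]
ee_rot: [-0.365, 0.548, 0.696, 0.285]
contact_force: [-1.8, -0.1, -0.7]
width: 0.0467
gripper_force: 41.4
```

```bash
python3 - <<'E'
from h import *
s,R,p=cur();print(s['clock'],p,s['contact_force'],s['width'],s['gripper_force'],s['qpos'])
print(delta([.55,.112,.096],tool(55,13.6)))
im=snap('scene','s2');a=cv2.resize(im['pixels'][180:400,200:420],None,fx=2.7,fy=2.7,interpolation=cv2.INTER_CUBIC);cv2.imwrite('pics/s2c.png',a)
print([ (np.array(proj('s2',(.549,.114,z)))-[200,180])*2.7 for z in(.05,.17)])
E
```

```text
6.15 [0.54875715 0.11180948 0.11342128] [-1.81162476 -0.12607283 -0.74940093] 0.04674440439505481 41.359707713127136 [-0.37069039  0.63014698  1.70026343  0.73844064  1.51953352 -0.92970417]
(array([-0.0004, -0.0007, -0.0002]), array([ 0.0012,  0.0002, -0.0174]))
[array([318.6, 351. ]), array([321.3, 251.1])]
```

View pics/s2c.png

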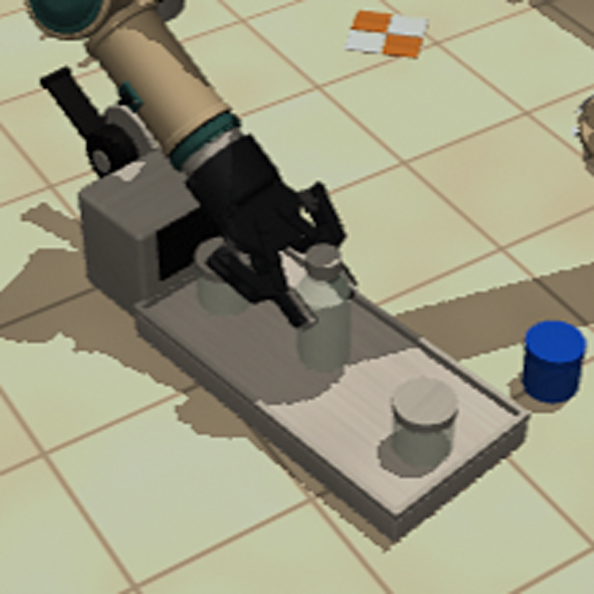

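The scene view shows the bottle upright in the jaws, cap at (323,262) in the crop, and both jars undisturbed. The arm clears the box. Lowering it now.

Request:
move_arm --steps '[0,0,0,0.001,0,-0.004,-1,0,0,0,0.001,0,-0.008,-1,0,0,0,0.001,0,-0.011,-1,0,0,0,0.001,0,-0.013,-1,0,0,0,0.001,0,-0.014,-1,0,0,0,0.001,0,-0.015,-1,0,0,0,0.001,0,-0.016,-1,0,0,0,0.001,0,-0.016,-1,0,0,0,0.001,0,-0.016,-1,0,0,0,0.001,0,-0.016,-1]'

```text
clock: 7.2
position: [0.5508, 0.1116, 0.0998]
ee_rot: [-0.364, 0.548, 0.697, 0.286]
contact_force: [0.5, -0.6, -1.9]
width: 0.0466
gripper_force: 41.4
```

Request:
move_arm --steps '[0,0,0,0,0,-0.001,-1,0,0,0,0,0,-0.0015,-1,0,0,0,0,0,-0.002,-1,0,0,0,0,0,-0.0025,-1,0,0,0,0,0,-0.003,-1,0,0,0,0,0,-0.0035,-1,0,0,0,0,0,-0.004,-1,0,0,0,0,0,-0.004,-1,0,0,0,0,0,-0.004,-1,0,0,0,0,0,-0.004,-1]'

```text
clock: 8.2
position: [0.5507, 0.1117, 0.097]
ee_rot: [-0.364, 0.548, 0.696, 0.287]
contact_force: [-0.7, -2.6, 5.4]
width: 0.0472
gripper_force: 42.0
```

Request:
move_arm --steps '[0,0,0,0,0,0,0.15,0,0,0,0,0,0,0.2,0,0,0,0,0,0,0.3,0,0,0,0,0,0,0.5,0,0,0,0,0,0,0.8,0,0,0,0,0,0,1,0,0,0,0,0,0,1,0,0,0,0,0,0,1,0,0,0,0,0,0,1,0,0,0,0,0,0,1]'

```text
clock: 9.2
position: [0.5508, 0.1116, 0.0957]
ee_rot: [-0.364, 0.548, 0.697, 0.286]
contact_force: [0.3, 0.1, -0.6]
width: 0.0853
gripper_force: 0.0
```

Request:
move_arm --steps '[0,0,0,0.001,-0.004,0.003,1,0,0,0,0.002,-0.012,0.0085,1,0,0,0,0.005,-0.024,0.017,1,0,0,0,0.009,-0.04,0.029,1,0,0,0,0.014,-0.06,0.043,1,0,0,0,0.02,-0.08,0.058,1,0,0,0,0.025,-0.1,0.08,1,0,0,0,0.03,-0.11,0.11,1,0,0,0,0.03,-0.12,0.15,1,0,0,0,0.03,-0.12,0.19,1]'

```text
clock: 10.2
position: [0.581, -0.0109, 0.2873]
ee_rot: [-0.363, 0.549, 0.696, 0.286]
contact_force: [0.1, -0.5, 0.8]
width: 0.0856
gripper_force: 0.0
```

```bash
python3 - <<'E'
from h import *
s,R,p=cur();print(s['clock'],p,s['contact_force'],s['width'],s['gripper_force'],s['qpos'])
im=snap('scene','s3');a=cv2.resize(im['pixels'][180:400,200:420],None,fx=2.7,fy=2.7,interpolation=cv2.INTER_CUBIC)
cv2.imwrite('pics/s3c.png',a)
E
```

```text
10.2 [ 0.58102006 -0.01087079  0.28734377] [ 0.05064569 -0.50252859  0.83631733] 0.08557718602714931 0.0 [-0.51657642  0.54187638  1.34984136  0.69407609  1.92978417 -0.73693409]
```

View pics/s3c.png

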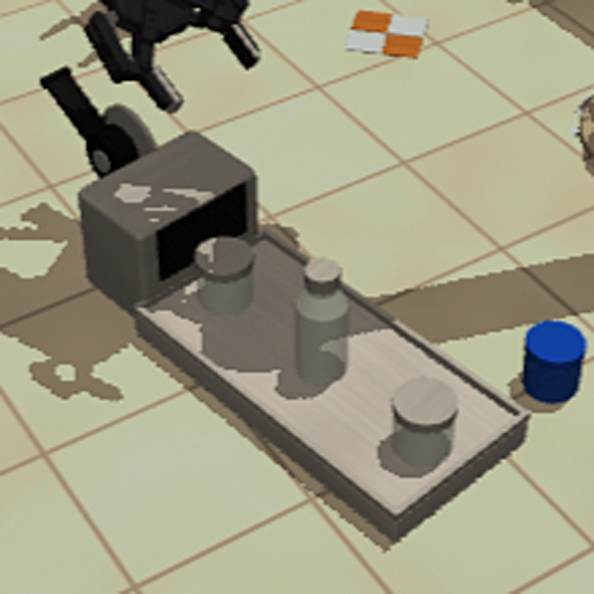

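The bottle stands upright and free between the jars, with its cap at (322,272) and base at (320,375) in the crop. Next is the paddle.

```bash
cat >> h.py <<'E'
O=np.array([.546,.091,0]);Y=np.array([-.177,.984,0])
def press(phi,gap=0,off=0):
    n=np.sin(phi)*Y+np.cos(phi)*np.array([0,0,1]);p=-np.cos(phi)*Y+np.sin(phi)*np.array([0,0,1])
    P=O-.288*Y+np.array([0,0,.1])+.085*p+.004*n
    return P,P+(.017+gap)*n,tool(-np.degrees(phi),10.2)
E
python3 - <<'E'
from h import *
P,t,R=press(.52,.04);print(P,t,delta(t,R))
s,Rc,p=cur();print(p)
E
```

```text
[ 0.60968055 -0.26302068  0.14570609] [ 0.60466752 -0.23515166  0.19517178] (array([-0.2306, -0.0472, -0.0088]), array([ 0.0225, -0.225 , -0.0994]))
[ 0.5821189  -0.01013365  0.29461555]
```

Request:
move_arm --steps '[-0.023,-0.0047,-0.0009,0.002,-0.02,0.01,0,-0.046,-0.0094,-0.0018,0.004,-0.045,0.01,-1,-0.069,-0.0141,-0.0026,0.007,-0.07,0.01,-1,-0.092,-0.0188,-0.0035,0.01,-0.095,0.01,-1,-0.115,-0.0235,-0.0044,0.012,-0.12,0.01,-1,-0.138,-0.0282,-0.0053,0.014,-0.145,0,-1,-0.161,-0.0329,-0.0062,0.016,-0.17,-0.01,-1,-0.184,-0.0376,-0.007,0.018,-0.195,-0.03,-1,-0.207,-0.0423,-0.0079,0.02,-0.215,-0.055,-1,-0.2306,-0.0472,-0.0088,0.0225,-0.225,-0.08,-1]'

```text
clock: 11.25
position: [0.6038, -0.2358, 0.208]
ee_rot: [0.198, 0.625, 0.737, -0.165]
contact_force: [-0.2, -0.7, -0.9]
width: -0.0
gripper_force: 0.0
```

```bash
python3 - <<'E'
from h import *
P,t,R=press(.52,.04);print(delta(t,R))
s,Rc,p=cur();print(p,s['qpos'],s['width'])
im=snap('wrist','w4');snap('scene','s4');snap('top','t4')
a=cv2.resize(cv2.imread('pics/s4.png')[150:290,180:320],None,fx=2.85,fy=2.85,interpolation=cv2.INTER_CUBIC)
b=cv2.resize(cv2.imread('pics/t4.png')[150:255,320:425],None,fx=3.8,fy=3.8,interpolation=cv2.INTER_CUBIC)
c=cv2.resize(im['pixels'],(260,195))
out=np.zeros((600,800,3),np.uint8);out[:399,:399]=a;out[:399,401:800]=b;out[400:595,:260]=c;cv2.imwrite('pics/m4.png',out)
for f,n in(('s4','scene'),('t4','top'),('w4','wrist')): print(n,proj(f,P),proj(f,p+.017*Rc.as_matrix()[:,2]))
E
```

```text
(array([0.0002, 0.0006, 0.0019]), array([ 0.0009,  0.0006, -0.0128]))
[ 0.60377846 -0.235794    0.20795067] [-0.23323209  0.34045049  1.63468305 -0.56710635  1.02200324 -0.1316649 ] -3.561317150176747e-05
scene [225, 212] [228, 200]
top [409, 196] [404, 192]
wrist [317, 257] [315, 315]
```

View pics/m4.png

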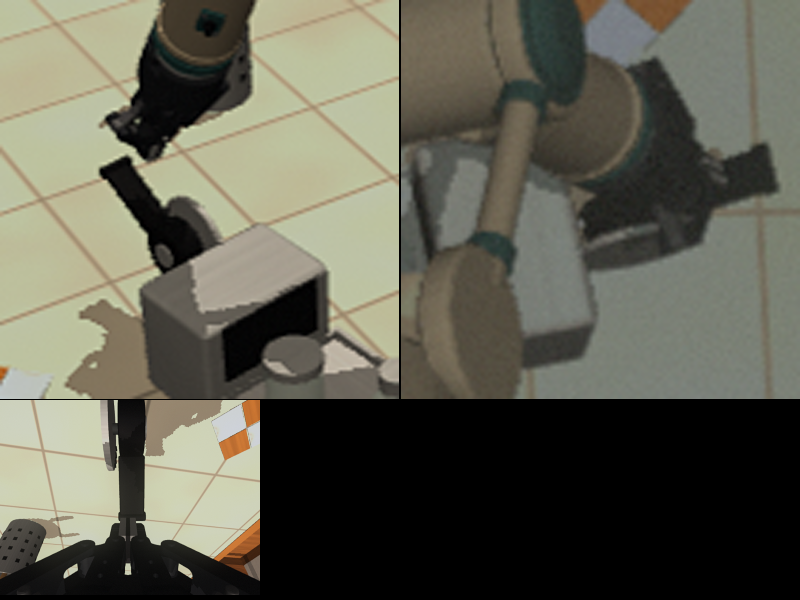

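```bash
sed -i 's/O=np.array(\[.546,.091,0\])/O=np.array([.5495,.0915,0])/' h.py; python3 - <<'E'
from h import *
phi=.52
n=np.sin(phi)*Y+np.cos(phi)*np.array([0,0,1]);p=-np.cos(phi)*Y+np.sin(phi)*np.array([0,0,1])
A=O-.288*Y+np.array([0,0,.1])
for f in('s4','t4','w4'): print(f,'endtop',proj(f,A+.102*p+.006*n),'end',proj(f,A+.108*p),'barstart',proj(f,A+.096*p+.004*n),'axis+x',proj(f,A+.015*np.array([.984,.177,0])))
T,S=None,None
for phi in(.52,.4,.26,.13,0,-.13,-.26,-.28): print(phi,np.round(press(phi)[1],4))
P,t,R=press(.52,.005);print(delta(t,R))
E
```

```text
s4 endtop [220, 207] end [219, 207] barstart [221, 209] axis+x [236, 240]
t4 endtop [415, 192] end [418, 192] barstart [413, 193] axis+x [379, 199]
w4 endtop [325, 291] end [324, 297] barstart [324, 278] axis+x [357, 70]
0.52 [ 0.6117 -0.2542  0.1605]
0.4 [ 0.6129 -0.2609  0.1524]
0.26 [ 0.6141 -0.2674  0.1421]
0.13 [ 0.6149 -0.2721  0.1318]
0 [ 0.6155 -0.2755  0.121 ]
-0.13 [ 0.6159 -0.2775  0.1098]
-0.26 [ 0.616  -0.278   0.0984]
-0.28 [ 0.616  -0.278   0.0967]
(array([-0.0014, -0.0017,  0.0014]), array([ 0.0104, -0.0198, -0.0383]))
```

Predicted and seen paddle positions now agree to about 1–2 px in the scene view: paddle end (221,207), hub (237,240). In the wrist view the paddle's middle is at column 324, which I've corrected for.

Request:
move_arm --steps '[-0.0014,-0.0017,0.0014,0.005,-0.004,-0.008,-1,-0.0014,-0.0017,0.0014,0.0104,-0.008,-0.015,-1,-0.0014,-0.0017,0.0014,0.0104,-0.011,-0.022,-1,-0.0014,-0.0017,0.0014,0.0104,-0.014,-0.028,-1,-0.0014,-0.0017,0.0014,0.0104,-0.017,-0.033,-1,-0.0014,-0.0017,0.0014,0.0104,-0.0198,-0.0383,-1,-0.0014,-0.0017,0.0014,0.0104,-0.0198,-0.0383,-1,-0.0014,-0.0017,0.0014,0.0104,-0.0198,-0.0383,-1,-0.0014,-0.0017,0.0014,0.0104,-0.0198,-0.0383,-1,-0.0014,-0.0017,0.0014,0.0104,-0.0198,-0.0383,-1]'

```text
clock: 12.4
position: [0.6139, -0.2531, 0.1678]
ee_rot: [0.202, 0.621, 0.74, -0.164]
contact_force: [-0.0, 0.1, 0.0]
width: -0.0
gripper_force: 0.0
```

```bash
python3 - <<'E'
from h import *
s,Rc,p=cur();print(s['clock'],p,s['contact_force'])
for phi in(.52,.45,.4,.33,.26,.195,.13,.065,0,-.065,-.13,-.195,-.26): print(phi,*delta(*press(phi)[1:]))
E
```

```text
12.4 [ 0.61390366 -0.25305892  0.16780941] [-0.04927349  0.10864783  0.04138943]
0.52 [0.0006 0.0014 0.0002] [-0.0022 -0.0011 -0.0074]
0.45 [0.0115 0.0034 0.0002] [-0.0015 -0.0052 -0.0119]
0.4 [0.0194 0.0048 0.0002] [-0.001  -0.0078 -0.0154]
0.33 [0.0303 0.0067 0.0003] [-0.0004 -0.0113 -0.0204]
0.26 [0.0413 0.0087 0.0003] [ 0.0002 -0.0143 -0.0257]
0.195 [0.0515 0.0105 0.0004] [ 0.0006 -0.0169 -0.0307]
0.13 [0.0617 0.0123 0.0004] [ 0.001  -0.0191 -0.036 ]
0.065 [0.0719 0.0142 0.0005] [ 0.0013 -0.021  -0.0413]
0 [0.082  0.016  0.0005] [ 0.0016 -0.0225 -0.0468]
-0.065 [0.0922 0.0178 0.0005] [ 0.0018 -0.0236 -0.0524]
-0.13 [0.1024 0.0196 0.0006] [ 0.002  -0.0244 -0.058 ]
-0.195 [0.1126 0.0214 0.0006] [ 0.0021 -0.0249 -0.0637]
-0.26 [0.1228 0.0233 0.0007] [ 0.0021 -0.025  -0.0694]
```

First half of the arc, down to level.

Request:
move_arm --steps '[0.0006,0.0014,0.0002,-0.0022,-0.0011,-0.0074,-1,0.0115,0.0034,0.0002,-0.0015,-0.0052,-0.0119,-1,0.0194,0.0048,0.0002,-0.001,-0.0078,-0.0154,-1,0.0303,0.0067,0.0003,-0.0004,-0.0113,-0.0204,-1,0.0413,0.0087,0.0003,0.0002,-0.0143,-0.0257,-1,0.0515,0.0105,0.0004,0.0006,-0.0169,-0.0307,-1,0.0617,0.0123,0.0004,0.001,-0.0191,-0.036,-1,0.0719,0.0142,0.0005,0.0013,-0.021,-0.0413,-1,0.082,0.016,0.0005,0.0016,-0.0225,-0.0468,-1,0.082,0.016,0.0005,0.0016,-0.0225,-0.0468,-1]'

```text
clock: 13.4
position: [0.6154, -0.2763, 0.1204]
ee_rot: [-0.001, 0.642, 0.766, 0.001]
contact_force: [-0.3, 1.7, 5.3]
width: -0.0001
gripper_force: 3.0
```

```bash
python3 - <<'E'
from h import *
s,Rc,p=cur();print(s['clock'],p,s['contact_force'],s['moment'])
for phi in(0,-.065,-.13,-.195,-.23,-.26): print(phi,*delta(*press(phi)[1:]))
E
```

```text
13.4 [ 0.61541654 -0.27633692  0.12044272] [-0.2531161   1.7432871   5.25540982] [ 0.34595776  0.01936783 -0.00725952]
0 [-0.0005 -0.0001  0.0004] [0.0001 0.0008 0.0006]
-0.065 [0.0097 0.0017 0.0004] [ 0.0003 -0.0004 -0.005 ]
-0.13 [0.0199 0.0035 0.0003] [ 0.0005 -0.0012 -0.0106]
-0.195 [0.03   0.0053 0.0003] [ 0.0005 -0.0016 -0.0163]
-0.23 [0.0355 0.0063 0.0003] [ 0.0006 -0.0017 -0.0194]
-0.26 [0.0402 0.0071 0.0003] [ 0.0006 -0.0017 -0.022 ]
```

In contact at about 5.5 N, which fits the level position. Now on to the third click, stopping exactly there so as not to overshoot.

Request:
move_arm --steps '[0.005,0.001,0.0002,0.0001,0,-0.0025,-1,0.01,0.0018,0.0003,0.0003,-0.0004,-0.005,-1,0.015,0.0026,0.0003,0.0004,-0.0008,-0.008,-1,0.02,0.0035,0.0003,0.0005,-0.0012,-0.0106,-1,0.025,0.0044,0.0003,0.0005,-0.0014,-0.0135,-1,0.03,0.0053,0.0003,0.0005,-0.0016,-0.0163,-1,0.0355,0.0063,0.0003,0.0006,-0.0017,-0.0194,-1,0.0402,0.0071,0.0003,0.0006,-0.0017,-0.022,-1,0.0402,0.0071,0.0003,0.0006,-0.0017,-0.022,-1,0.0402,0.0071,0.0003,0.0006,-0.0017,-0.022,-1]'

```text
clock: 14.4
position: [0.616, -0.2787, 0.0991]
ee_rot: [-0.097, 0.636, 0.762, 0.082]
contact_force: [-0.5, -1.8, 5.3]
width: 0.0001
gripper_force: 2.4
```

```bash
python3 - <<'E'
from h import *
s,Rc,p=cur();print(s['clock'],p,s['contact_force'],s['moment'])
print(*delta(*press(-.26)[1:]))
im=snap('scene','s5');t=snap('top','t5')
a=cv2.resize(im['pixels'][170:370,190:390],None,fx=3,fy=3,interpolation=cv2.INTER_CUBIC)
cv2.imwrite('pics/m5.png',a)
for phi in(-.16,-.26,-.36):
    q=-np.cos(phi)*Y+np.sin(phi)*np.array([0,0,1]);A=O-.288*Y+np.array([0,0,.1]);X=np.array([.984,.177,0])
    d=np.load('pics/s5.npz');
    for r in(.108,):
        w=d['R']@(A+r*q+.015*X)+d['t'];u=np.array([d['fx']*w[0]/w[2]+d['cx'],d['fy']*w[1]/w[2]+d['cy']]);print(phi,(u-[190,170])*3)
E
```

```text
14.4 [ 0.61598673 -0.27871691  0.09912591] [-0.52915065 -1.78531379  5.31957555] [-0.34057404  0.15904833  0.06262316]
[ 0.0008  0.0002 -0.0003] [-0.      0.0007 -0.0007]
-0.16 [ 71.82364826 172.68676513]
-0.26 [ 74.37006088 182.72548782]
-0.36 [ 77.51786188 192.95373399]
```

View pics/m5.png

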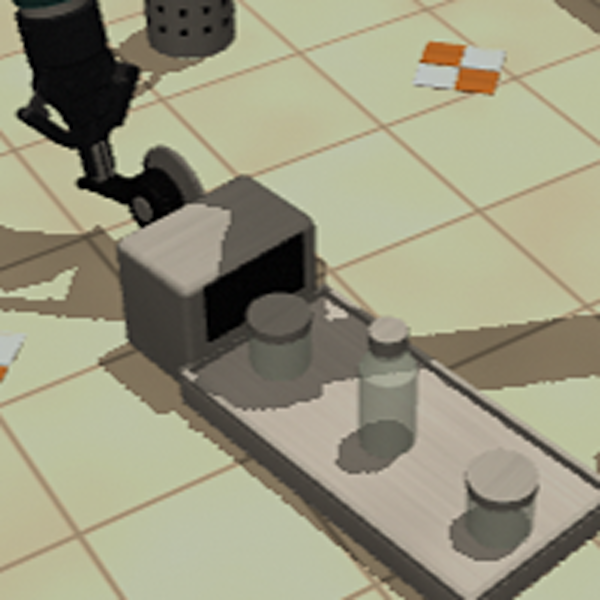

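The scene view shows the paddle's end at about (80,183), where −0.26 rad predicts (74,183). The bottle and jars are fine. I'll use the force step to pin down the click.

Request:
move_arm --steps '[0.0005,0.0001,0,0,0,-0.0004,-1,0.0011,0.0002,0,0,0,-0.0008,-1,0.0016,0.0003,0,0,0,-0.0012,-1,0.0016,0.0003,0,0,0,-0.0012,-1,0.0016,0.0003,0,0,0,-0.0012,-1,0.0016,0.0003,0,0,0,-0.0012,-1,0.0016,0.0003,0,0,0,-0.0012,-1,0.0016,0.0003,0,0,0,-0.0012,-1,0.0016,0.0003,0,0,0,-0.0012,-1,0.0016,0.0003,0,0,0,-0.0012,-1]'

```text
clock: 15.5
position: [0.616, -0.2787, 0.0982]
ee_rot: [-0.101, 0.635, 0.761, 0.085]
contact_force: [-1.0, -4.5, 6.4]
width: 0.0002
gripper_force: 3.5
```

Request:
move_arm --steps '[0.0005,0.0001,0,0,0,-0.0004,-1,0.0011,0.0002,0,0,0,-0.0008,-1,0.0016,0.0003,0,0,0,-0.0012,-1,0.0016,0.0003,0,0,0,-0.0012,-1,0.0016,0.0003,0,0,0,-0.0012,-1,0.0016,0.0003,0,0,0,-0.0012,-1,0.0016,0.0003,0,0,0,-0.0012,-1,0.0016,0.0003,0,0,0,-0.0012,-1,0.0016,0.0003,0,0,0,-0.0012,-1,0.0016,0.0003,0,0,0,-0.0012,-1]'

```text
clock: 16.5
position: [0.616, -0.2787, 0.0974]
ee_rot: [-0.105, 0.635, 0.761, 0.088]
contact_force: [-1.3, -4.3, 7.8]
width: 0.0003
gripper_force: 4.3
```

```bash
python3 - <<'E'
from h import *
s,Rc,p=cur();print(s['clock'],p,s['contact_force'])
n=-Rc.as_matrix()[:,2]
F=[]
for i in range(3):
    im=snap('scene',f's6{i}');F.append(manip.get_state()['contact_force']@n)
print(F)
im5=cv2.imread('pics/s60.png')[205:255,205:265];cv2.imwrite('pics/m6.png',cv2.resize(im5,None,fx=10,fy=10,interpolation=cv2.INTER_CUBIC))
X=np.array([.984,.177,0]);d=np.load('pics/s60.npz');A=O-.288*Y+np.array([0,0,.1])
def pr(x):
    w=d['R']@x+d['t'];return np.round((np.array([d['fx']*w[0]/w[2]+d['cx'],d['fy']*w[1]/w[2]+d['cy']])-[205,205]+.5)*10)
print('hub',pr(A+.015*X))
for phi in(0,-.16,-.26,-.36,-.52):
    q=-np.cos(phi)*Y+np.sin(phi)*np.array([0,0,1]);print(phi,pr(A+.108*q+.015*X),pr(A+.102*q+.015*X))
E
```

```text
16.5 [ 0.61604458 -0.27867735  0.09743198] [-1.28862543 -4.31783339  7.84369294]
[np.float64(8.939747947301814), np.float64(8.324682538189208), np.float64(7.900724537266647)]
hub [319. 351.]
0 [ 85. 179.] [ 98. 188.]
-0.16 [ 94. 231.] [106. 237.]
-0.26 [103. 264.] [114. 269.]
-0.36 [113. 298.] [124. 301.]
-0.52 [134. 353.] [144. 353.]
```

View pics/m6.png

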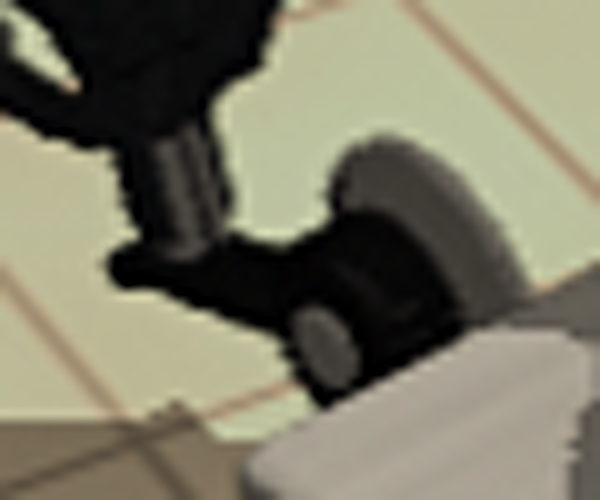

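The close crop shows the paddle's bar at about (122,268) against a predicted (123,266) for the third click. The force is about 8 N, so the dial sits at the third click and is held. Handing in.

```bash
python3 -c "
from rig import manip
print(manip.sign_off())"
```

```text
the job is handed in; nothing more can be done
None
```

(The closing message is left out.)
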